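# Square a carving blank to the jig's alignment bar

## Task

Set up the round wooden blank in the carving jig: with the alignment bar still drawn back, nudge the blank round on its pin with a fingertip until its sawn flat faces the bar squarely and leave it still a moment. Then push the bar up until it lies flush along the whole flat, and let go. The blank must stay down flat on its pin, and the gouge, mallet, sanding block and jar must be left where they are.

Things in the scene. Friction and masses are not known exactly. Their poses are not given: they have to be found in the camera images.
- jig: Carving jig: a flat wooden board 330 x 240 x 18 mm fixed to the bench at a changing place and angle. Origin on the table under the pin; x points level from the pin towards the alignment bar, z up. Board spans x -110 to 220, y -120 to 120 mm. Two guide battens, 22 mm wide, tops 38 mm above the table, run along x from 65 to 215 mm at y = -100 and 100 mm, past the ends of the bar.
- pin_mid (a point): Point on the axis of the jig's upright steel pin (16 mm diameter, top 50 mm above the table), on which the blank turns; 29 mm above the table, where the middle of a properly lying blank is. Axes as the jig's.
- blank: Loose round light-wood blank: disc 140 mm across, 22 mm thick, 0.15 to 0.31 kg, with one straight sawn flat. It lies on the jig board (top face 40 mm above the table), the pin through its centre hole with about 1 mm play; it turns on the pin against wood friction and stays where left. Origin: centre of its underside; x points from the centre to the middle of the flat, z up.
- blank_mid (a point): Centre of the blank half-way up, axes as the blank's. On its top three carved leaves, long and straight-sided with a blunt point, stand 18 mm proud (to 58 mm above the table), each 16 mm wide, running radially from 22 to 64 mm from the centre, at +60, 180 and -60 degrees from x; a fingertip in a gap between them can push one round.
- flat_mid (a point): Middle of the blank's flat edge, 55 mm from the blank's centre, half-way up; the flat is 86 mm long. x points square out of the flat.
- flat_a (a point): Point on the flat 40 mm to the +y side of its middle (blank's axes), half-way up.
- flat_b (a point): Point on the flat 40 mm to the -y side of its middle (blank's axes), half-way up.
- bar_face (a point): Middle of the working face of the sliding alignment bar (the face towards the pin), 29 mm above the table. The bar is plain smooth aluminium (slippery), 170 mm long (across the jig), 24 mm thick, its top 48 mm above the table. x points out of the back of the bar, away from the pin, parallel to the jig's x; y runs along the bar. The bar slides straight along x only.
- bar_knob (a point): Centre of the upright round wooden knob on the middle of the bar: 28 mm diameter, from the bar's top (48 mm) up to 92 mm above the table; the point is 70 mm above the table, 12 mm behind the working face.
- bar (a joint): Travel of the bar towards the pin in metres: 0 fully drawn back (face 110 mm from the pin axis), 0.07 its limit. About 3 N slides it and it stays where left. It meets a correctly turned blank's flat at about 0.055, and pressed on with about 10 N it draws a flat that is a few degrees off parallel to itself.
- gouge: Bystander: a carving gouge lying on the bench, wooden handle 130 mm long and 26 mm thick, steel blade another 126 mm; origin on the bench at the joint of handle and blade, x towards the blade's tip.
- mallet: Bystander: round wooden carver's mallet standing on its head, 92 mm across, 220 mm tall; origin at the centre of its underside.
- sanding_block: Bystander: cork sanding block 110 x 65 x 35 mm; origin at the centre of its underside.
- wax_jar: Bystander: amber glass jar with a metal cap, 68 mm across, 70 mm tall; origin at the centre of its underside.
Not all that is in view belongs to the job. There is more than one size of the blank; the one meant has the size given above.

How it is judged:
On the way:
1. With the bar still drawn back (more than 20 mm clear of the flat) the blank rests flat on its pin with its flat facing the bar, square to within 0.12 rad (7 degrees), and still (under 0.1 rad/s) (angle between the x axis of flat_mid and the x axis of bar_face, either way round below 0.12 rad and x of flat_mid in the frame of bar_face between -0.08 and -0.02 m and distance between blank_mid and pin_mid below 0.004 m and angular speed of blank below 0.1 rad/s), for 0.2 s.
At the end, for the whole second after the job is handed in: Points 40 mm either side of the middle of the flat are both within 2.5 mm of the bar's working face and the flat is parallel to it within 0.05 rad; the blank lies flat (tilt under 0.04 rad) on its pin with its centre within 4 mm of site pin_mid; the bar is at rest (x of each of flat_a, flat_b in the frame of bar_face above -0.0025 m and angle between the x axis of flat_mid and the x axis of bar_face, either way round below 0.05 rad and distance between blank_mid and pin_mid below 0.004 m and angle between blank_mid's own z axis and vertical below 0.04 rad and velocity of joint bar between -0.005 and 0.005 m/s); the robot touches nothing.
It fails at once if The blank is lifted or tipped: its centre more than 12 mm from site pin_mid, or tilted more than 0.15 rad (distance between blank_mid and pin_mid above 0.012 m or angle between blank_mid's own z axis and vertical above 0.15 rad).
It fails at once if The gouge, mallet, sanding block or wax jar is moved more than 30 mm (distance of any of gouge, mallet, sanding_block, wax_jar from where it was at the start of the episode above 0.03 m).
It also fails if it takes over 48 s, if anything falls off the work surface, if the arm or the gripper's body presses on something with over 40 N, if the wrist force passes 120 N, or if a joint passes its speed limit or range.

## Robot

A 7-joint arm with a two-finger parallel gripper is mounted at the origin on the work surface. World frame = base frame: x ahead of the robot, y to its left, z up, the work surface at z = 0. Lengths are in m, angles in rad, forces in N, time in s.
With the tool pointing down it reaches from about 0.4 to 0.9 m from the base axis. Payload 5.5 kg.
Tool frame: the origin (TCP) lies between the finger pads; the fingertips stand 17 mm ahead of it and the grasp point (between the pads) lies 2 mm behind it; x points along the fingers, y is the direction in which the jaws open and shut, and the axes are right-handed (so a half turn about x gives the same grasp; the last joint's range is limited). The gripper opens to 85 mm and grips with 20 to 120 N. Pads are 22 mm wide; open, the fingers measure 114 mm over their backs; the gripper's body (76 mm by 85 mm) begins 54 mm behind the grasp point. The pads swing forward as they close: fully open they stand 13 mm farther back than shut.
Start: joints at [1.599, 0.501, -0.427, 1.55, 0.221, 1.138, -0.21], TCP at [0.151, -0.632, 0.248] pointing down, gripper open.
Joint ranges: [-2.88, 2.88], [-0.31, 2.03], [-1.54, 1.56], [0.2, 2.42], [-1.41, 4.55], [0.19, 2.02], [-2.57, 2.57]. Speed limits (rad/s): [2.57, 2.57, 3.14, 3.14, 3.14, 3.14, 3.14].

## Interface

Orientations are given as a unit quaternion [x, y, z, w].
In Python, from bench import arm gives the robot as it stands.
- The arm moves only by the tool step_arm, never from a script. Its argument "deltas" is text: rows parted by semicolons, each of 5 numbers parted by spaces: the shift along the tool's x, y, z scaled (see below), then the turn about the tool's x scaled (see below), then the opening, from -1 (shut) to 1 (fully open), so that 0 is half open. A call has 1 to 20 rows; each row shifts and turns the commanded pose from where the row before left it, along the tool's axes as they then stand; what a row does not reach is not made up. The controller multiplies each number of a shift by 20 mm and each number of a turn by 60 degrees. A row lasts 1/12 s, in which the tool goes at most 41.7 mm and 7.16 degrees, less where a joint would pass 70% of its speed; a pose out of reach is approached as far as the arm can. A call with a number of a shift or a turn outside -1 to 1 is refused whole. A call with a gripper value outside its range is refused whole. The fingers move at their own pace and stop on an object; "force" is the grip in N (left out, the last holds). Time passes only in rows, so rows that do not move let the fingers close. It gives the time, the measured TCP pose, the force and the opening at its end, in the units of the state.
- arm.observe(): the state, without advancing time (a new reading comes with each control period).
- arm.camera(name): name is "scene" or "top" or "wrist"; returns a dict with "frame" (480x640x3 uint8, red, green, blue), "fov_y" (degrees; the focal length in pixels is half the picture's height over the tangent of half this angle, whatever the lens; pixels are square), "cx", "cy" (the principal point, pixels), "world_from_camera" (4x4, takes a point from camera to world coordinates). Camera axes: x right, y up, looking along -z (the intrinsics and any distortion apply to the point x, -y, -z); pixel columns grow to the right and rows downward; lengths in m; the calibration is good to about 2 mm. A picture is of the moment at which its call begins. There is no depth.
- arm.hand_in(): hands the job in, once; it reports no verdict.
The state is a dict: "clock": time; "joint_pos": joint angles; "joint_velocities": joint speeds; "effort": joint torques, N m; "ee_pos": TCP position; "tool_rot": TCP orientation; "wrist_force": force on the tool from outside, world axes, zero at the start; "torque": the same for the moment, N m; "grip_width": opening from 0.0 (shut) to 1.0 (fully open).
Only numpy, scipy, OpenCV 4.12 (cv2) and the standard library are available. Lean on these libraries where they do the work, as an engineer would, in place of code of your own. Each camera call takes 0.05 s, during which the arm holds its last target.

## Working session

There is one attempt and no reset: what is moved stays moved. The work goes in short steps, Python scripts to look and compute and a tool call to move; the robot and the scene stay as the last step left them, time stands still between calls to the robot, and variables do not carry over. Pictures are saved under pics/ and viewed, and the job is handed in when it is done.

Besides the shell and the picture viewer there is one more tool, called after "Emit:" by a JSON object that holds its "name" and its "arguments". step_arm: Moves the arm, as the interface text tells. Its arguments: {"type":"object","properties":{"deltas":{"type":"string"},"force":{"type":"number"}},"required":["deltas"]}

```bash
mkdir -p pics
cat > h.py <<'E'
import numpy as np, cv2
from bench import arm
def snap(n,f):
    c=arm.camera(n); cv2.imwrite('pics/'+f,cv2.cvtColor(c['frame'],cv2.COLOR_RGB2BGR)); return c
E
python3 - <<'E'
from h import *
import pickle
print(arm.observe())
for n in ['scene','top','wrist']:
    c=snap(n,n+'0.png'); pickle.dump(c,open(n+'0.pkl','wb'))
    print(n,{k:v for k,v in c.items() if k!='frame'})
E
```

```text
{'clock': 0.0, 'joint_pos': array([ 1.59918893,  0.50184103, -0.42678793,  1.55143817,  0.220772  ,
        1.13828833, -0.21030505]), 'joint_velocities': array([ 0.00155981,  0.00042797, -0.00133365,  0.00058433, -0.00026725,
       -0.00056397,  0.0011584 ]), 'effort': array([ 1.48655126e-03, -5.69529963e+01, -5.81633583e+00, -2.80947608e+01,
        1.04941113e-02,  1.17459364e-02,  2.78411517e-05]), 'ee_pos': array([ 0.15103704, -0.63153853,  0.24726821]), 'tool_rot': array([-0.70218988, -0.08351697,  0.702285  , -0.08215874]), 'wrist_force': array([ 0.04200388, -0.37675981, -0.07056333]), 'torque': array([-0.03462127,  0.02834983,  0.04315208]), 'grip_width': 1.0013629600234546}
scene {'fov_y': 48.51575185926626, 'cx': 317.5249597375803, 'cy': 251.26449761930397, 'world_from_camera': array([[ 0.49252718, -0.47048742,  0.7321602 ,  1.45824871],
       [ 0.87021517,  0.25469688, -0.42172865, -0.55300138],
       [ 0.01193911,  0.84484974,  0.53487043,  0.75865282],
       [ 0.        ,  0.        ,  0.        ,  1.        ]])}
top {'fov_y': 56.692820783635646, 'cx': 321.81393089165726, 'cy': 243.6392180170709, 'world_from_camera': array([[ 0.018388  ,  0.99576281, -0.09010168,  0.42628344],
       [-0.99956041,  0.02040439,  0.02150927,  0.00402593],
       [ 0.0232566 ,  0.08966656,  0.99570028,  1.16542468],
       [ 0.        ,  0.        ,  0.        ,  1.        ]])}
wrist {'fov_y': 65.7139559469035, 'cx': 317.8776006960143, 'cy': 236.44865984359666, 'world_from_camera': array([[ 0.23338701,  0.92713198,  0.29318389,  0.22561349],
       [-0.97238335,  0.22285409,  0.06933017, -0.61515738],
       [-0.00105902, -0.30126789,  0.95353895,  0.373996  ],
       [ 0.        ,  0.        ,  0.        ,  1.        ]])}
```

View pics/scene0.png

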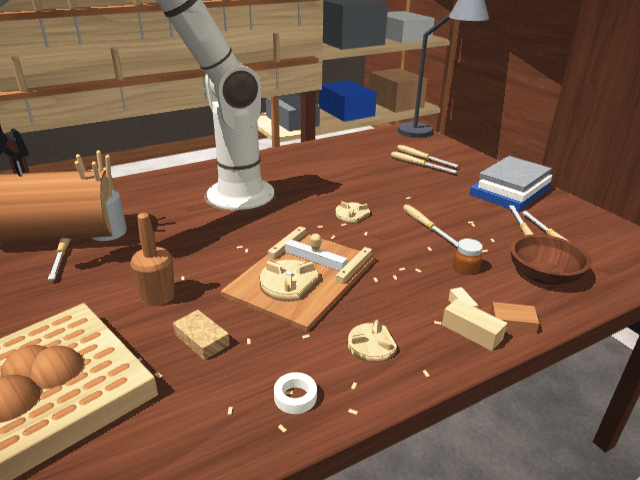

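View pics/top0.png

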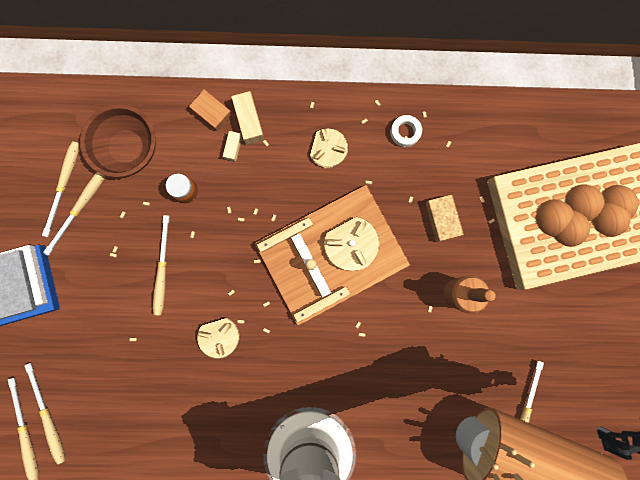

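```bash
cat >> h.py <<'E'
import pickle
def ray(c,u,v):
    f=240/np.tan(np.radians(c['fov_y']/2)); M=np.array(c['world_from_camera'])
    d=M[:3,:3]@np.array([(u-c['cx'])/f,-(v-c['cy'])/f,-1]); return M[:3,3],d
def onz(c,u,v,z):
    o,d=ray(c,u,v); return (o+d*(z-o[2])/d[2])
def proj(c,P):
    f=240/np.tan(np.radians(c['fov_y']/2)); M=np.array(c['world_from_camera'])
    p=M[:3,:3].T@(np.asarray(P)-M[:3,3]); return np.array([c['cx']+f*p[0]/-p[2], c['cy']-f*p[1]/-p[2]])
def crop(c,x0,y0,x1,y1,s,f):
    im=cv2.cvtColor(c['frame'],cv2.COLOR_RGB2BGR)[y0:y1,x0:x1]
    cv2.imwrite('pics/'+f,cv2.resize(im,None,fx=s,fy=s,interpolation=cv2.INTER_CUBIC))
E
python3 - <<'E'
from h import *
c=pickle.load(open('top0.pkl','rb')); crop(c,245,175,420,330,4.5 and 4,'tc.png')
c=pickle.load(open('scene0.pkl','rb')); crop(c,215,215,390,335,4,'sc.png')
E
```

```text
(no output)
```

View pics/tc.png

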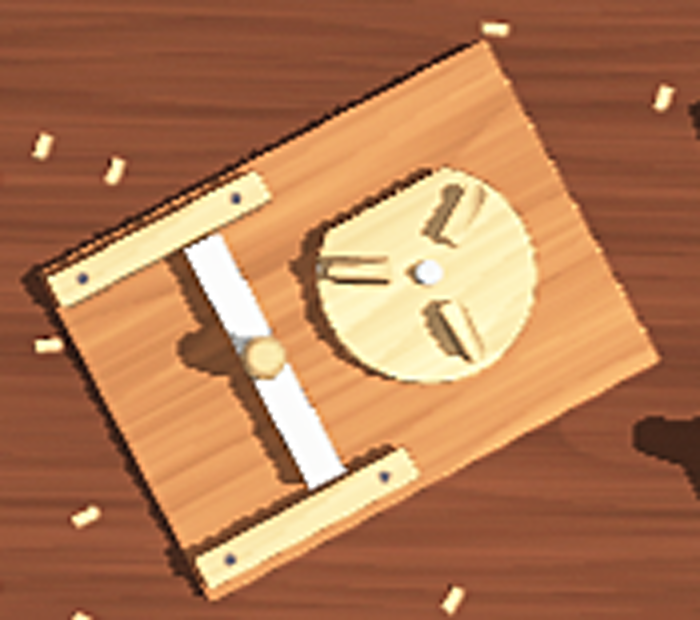

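View pics/sc.png

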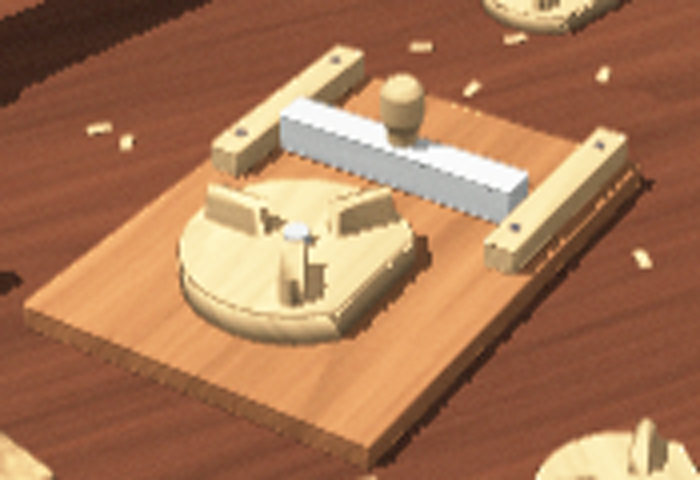

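```bash
cat > meas.py <<'E'
from h import *
c=pickle.load(open('top0.pkl','rb'))
P=lambda x,y,z: onz(c,245+(x-1.5)/4,175+(y-1.5)/4,z)[:2]
# board corners top z=.018 : top, right, bottom, left
b=[P(485,41,.018),P(659,358,.018),P(210,599,.018),P(40,272,.018)]
print('board',np.round(b,4))
ang=lambda v:np.arctan2(v[1],v[0])
for v in [b[3]-b[0],b[2]-b[1]]: print('x dir',np.degrees(ang(v)),np.linalg.norm(v))
for v in [b[0]-b[1],b[3]-b[2]]: print('ydir? ',np.degrees(ang(v)),np.linalg.norm(v))
print('pin',P(428,271,.05)); print('knob',P(264,357,.092))
f1=P(430,169,.04);f2=P(322,238,.04)
print('flat',f1,f2,np.linalg.norm(f1-f2),(f1+f2)/2, np.degrees(ang(f1-f2)))
print('bar face ends', P(222,234,.048),P(346,470,.048))
E
python3 meas.py
```

```text
board [[ 0.6875 -0.1337]
 [ 0.4815 -0.2487]
 [ 0.3225  0.0383]
 [ 0.5292  0.1528]]
x dir 118.92710184938834 0.3273016616347574
x dir 118.98193745679617 0.3280508605122305
ydir?  29.163956825973106 0.23594562194659024
ydir?  28.98198858217405 0.2362576792324753
pin [ 0.53196192 -0.09522152]
knob [0.47386655 0.00692618]
flat [ 0.59845966 -0.09658196] [ 0.55261466 -0.02826909] 0.08227035483300447 [ 0.57553716 -0.06242552] -56.13430065836088
bar face ends [0.5529309  0.03514928] [ 0.40622336 -0.04562404]
```

```bash
cat >> h.py <<'E'
from scipy.spatial.transform import Rotation as R
def axes(s):
    return R.from_quat(s['tool_rot']).as_matrix()
def st():
    s=arm.observe(); A=axes(s)
    print('t',round(s['clock'],2),'p',s['ee_pos'].round(4),'yaw y',np.degrees(np.arctan2(A[1,1],A[0,1])).round(2),'yaw z',np.degrees(np.arctan2(A[1,2],A[0,2])).round(2),'x',A[:,0].round(3),'q',s['joint_pos'].round(2),'F',s['wrist_force'].round(1),'g',round(s['grip_width'],2))
    return s,A
E
python3 - <<'E'
from h import *
s,A=st()
c=pickle.load(open('top0.pkl','rb'))
print('mallet',onz(c,485,295,.22),'jar',onz(c,178,183,.07))
P=lambda x,y,z: onz(c,245+(x-1.5)/4,175+(y-1.5)/4,z)[:2]
pin=np.array([.5315,-.095])
for q in [(325,267),(480,190),(470,360)]:
    d=P(*q,.05)-pin; print(np.degrees(np.arctan2(d[1],d[0])),np.linalg.norm(d))
E
```

```text
t 0.15 p [ 0.1511 -0.6317  0.2475] yaw y -76.54 yaw z -166.54 x [-0.     0.002 -1.   ] q [ 1.6   0.5  -0.43  1.55  0.22  1.14 -0.21] F [ 0.1  0.1 -0.1] g 1.0
mallet [ 0.40911302 -0.36610391  0.22      ] jar [0.66934383 0.34050895 0.07      ]
88.53577466346158 0.06482295141619542
-31.738222901548067 0.06195558636475608
-153.62451004641773 0.06155001712427073
```

Emit:
{"name": "step_arm", "arguments": {"deltas": "-1 0 0 0 -1;-1 0 0 0 -1;-1 0 0 0 -1;-1 0 0 0 -1;-1 0 0 0 -1;-1 0 0 0 -1;0 -0.37 -0.49 0 -1;0 -0.74 -0.97 0 -1;0 -0.74 -0.97 0 -1;0 -0.74 -0.97 0 -1;0 -0.74 -0.97 0 -1;0 -0.74 -0.97 0 -1;0 -0.74 -0.97 0 -1;0 -0.74 -0.97 0 -1", "force": 40}}

```text
clock: 1.32
ee_pos: [0.2677, -0.4886, 0.3675]
tool_rot: [-0.702, -0.083, 0.702, -0.083]
wrist_force: [0.3, -0.4, 0.4]
grip_width: 0.001
```

Emit:
{"name": "step_arm", "arguments": {"deltas": "0 -0.74 -0.97 0 -1;0 -0.74 -0.97 0 -1;0 -0.74 -0.97 0 -1;0 -0.74 -0.97 0 -1;0 -0.74 -0.97 0 -1;0 -0.74 -0.97 0 -1;0 -0.74 -0.97 0 -1;0 -0.74 -0.97 0 -1;0 -0.74 -0.97 0 -1;0 -0.74 -0.97 0 -1;0 -0.74 -0.97 0 -1;0 -0.74 -0.97 0 -1;0 -0.74 -0.97 0 -1;0 -0.74 -0.97 0 -1;0 -0.74 -0.97 0 -1;0 -0.37 -0.49 0 -1;0 0 0 0 -1;0 0 0 0 -1"}}

```text
clock: 2.82
ee_pos: [0.506, -0.1963, 0.3676]
tool_rot: [-0.702, -0.084, 0.703, -0.083]
wrist_force: [-0.0, -0.7, -0.0]
grip_width: 0.003
```

Run:
```python
from h import *
s,A=st()
c=snap('wrist','w1.png'); pickle.dump(c,open('w1.pkl','wb'))
```

```text
t 2.82 p [ 0.506  -0.1963  0.3676] yaw y -76.41 yaw z -166.41 x [-0.001  0.    -1.   ] q [ 0.96  0.25 -0.76  1.66  0.18  1.3  -1.17] F [-0.  -0.7 -0. ] g 0.0
```

View pics/w1.png

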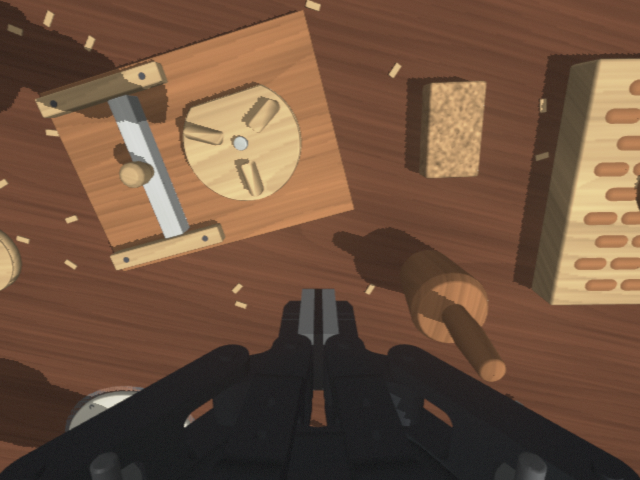

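Run:
```python
from h import *
c=pickle.load(open('w1.pkl','rb')); crop(c,90,70,320,250,3.4 and 3,'w1c.png')
```

```text
(no output)
```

View pics/w1c.png

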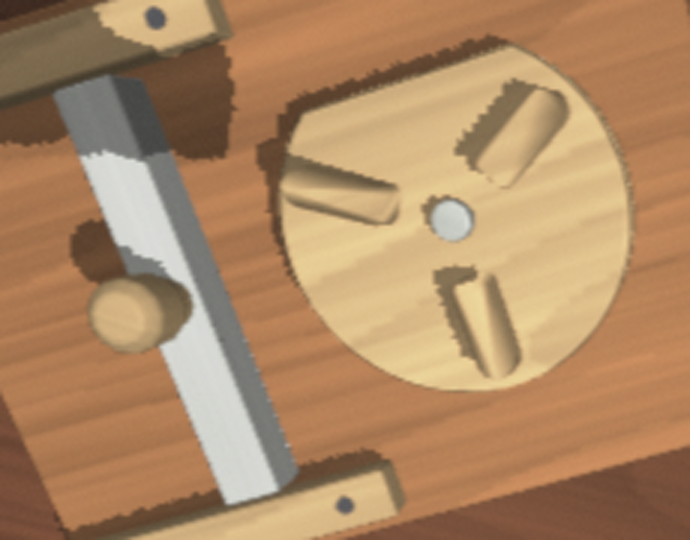

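Run:
```python
from h import *
c=pickle.load(open('w1.pkl','rb'))
P=lambda x,y,z: onz(c,90+(x-1)/3,70+(y-1)/3,z)[:2]
a=lambda v:np.degrees(np.arctan2(v[1],v[0])).round(2)
f1,f2=P(515,42,.04),P(304,113,.04); print('flat',np.linalg.norm(f1-f2),a(f2-f1)-90,(f1+f2)/2)
pin=P(452,220,.05);print('pin',pin)
print('barface top edge',a(P(213,503,.048)-P(54,95,.048)), a(P(297,472,.048)-P(108,75,.048)), P(297,472,.048),P(108,75,.048))
print('knob',P(128,315,.092))
for tip,root in [((283,180),(395,200)),((555,105),(495,165)),((502,365),(472,290))]:
    print(a(P(*tip,.058)-P(*root,.058)),a(P(*tip,.058)-pin))
```

```text
flat 0.08621592825075498 30.739999999999995 [ 0.58018371 -0.07129727]
pin [ 0.53314899 -0.09842058]
barface top edge -152.7 -146.97 [ 0.41710032 -0.05308187] [0.55465255 0.03636138]
knob [0.47745455 0.00132938]
93.7 89.72
-33.99 -31.73
-147.27 -148.43
```

Emit:
{"name": "step_arm", "arguments": {"deltas": "0 0 0 -0.087 -1;0 0 0 -0.087 -1;0 -0.41 -0.81 0 -1;0 -0.41 -0.81 0 -1;0 -0.41 -0.81 0 -1;0 -0.41 -0.81 0 -1;1 0 0 0 -1;1 0 0 0 -1;1 0 0 0 -1;1 0 0 0 -1;1 0 0 0 -1;1 0 0 0 -1;1 0 0 0 -1;1 0 0 0 -1;1 0 0 0 -1;1 0 0 0 -1;0 0 0 0 -1;0 0 0 0 -1"}}

```text
clock: 4.37
ee_pos: [0.5507, -0.1423, 0.1674]
tool_rot: [-0.691, -0.146, 0.693, -0.145]
wrist_force: [2.0, -0.2, 1.1]
grip_width: 0.005
```

Run:
```python
from h import *
s,A=st()
d=np.array([.5515,-.140,.063])-s['ee_pos']; print((A.T@d/0.02).round(3))
```

```text
t 4.37 p [ 0.5507 -0.1423  0.1674] yaw y -66.22 yaw z -156.22 x [-0.003  0.    -1.   ] q [ 0.76  0.52 -0.72  1.82  0.41  0.96 -1.29] F [ 2.  -0.2  1.1] g 0.01
[ 5.22  -0.084 -0.096]
```

Emit:
{"name": "step_arm", "arguments": {"deltas": "1 -0.08 -0.1 0 -1;1 0 0 0 -1;1 0 0 0 -1;0.7 0 0 0 -1;0.5 0 0 0 -1;0.5 0 0 0 -1;0.5 0 0 0 -1;0 0 0 0 -1;0 0 0 0 -1"}}

```text
clock: 5.12
ee_pos: [0.5533, -0.1387, 0.0642]
tool_rot: [-0.692, -0.146, 0.692, -0.146]
wrist_force: [0.9, -0.1, -0.1]
grip_width: -0.003
```

Run:
```python
from h import *
s,A=st()
c=snap('wrist','w2.png'); c=snap('scene','s2.png'); crop(c,215,190,390,335,4,'s2c.png')
```

```text
t 5.12 p [ 0.5533 -0.1387  0.0642] yaw y -66.1 yaw z -156.1 x [-0.  0. -1.] q [ 0.68  0.66 -0.63  1.87  0.54  0.78 -1.39] F [ 0.9 -0.1 -0.1] g -0.0
```

View pics/w2.png

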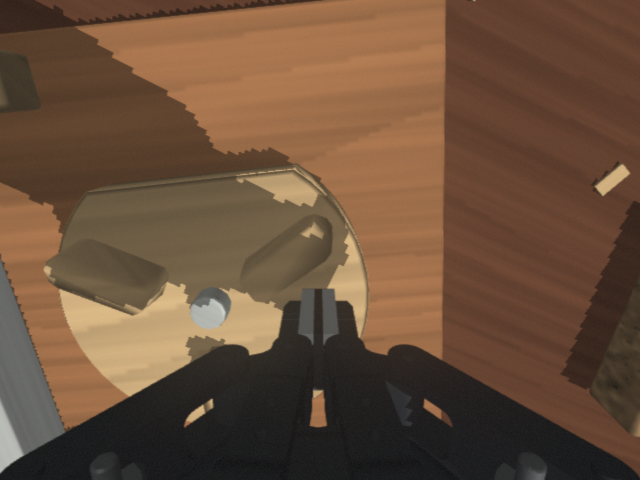

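View pics/s2c.png

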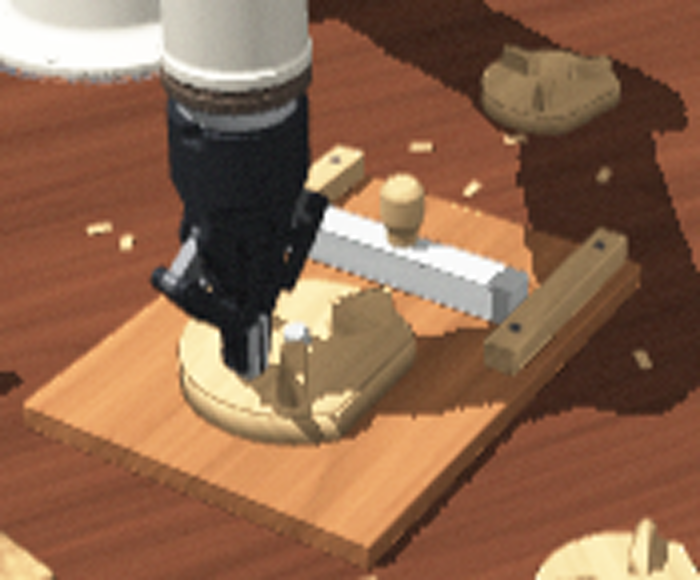

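Emit:
{"name": "step_arm", "arguments": {"deltas": "0.1 0 0 -0.068 -1;0 0 -0.125 -0.05 -1;0 0 -0.125 -0.05 -1;0 0 -0.125 -0.05 -1;0 0 -0.125 -0.05 -1;0 0 -0.125 -0.05 -1;0 0 -0.125 -0.05 -1;0 0 -0.125 -0.05 -1;0 0 -0.125 -0.05 -1;0 0 -0.125 -0.05 -1;0 0 -0.125 -0.05 -1;0 0 -0.125 -0.05 -1;0 0 -0.125 -0.05 -1;0 0 -0.125 -0.05 -1;0 0 -0.125 -0.05 -1;0 0 -0.125 -0.05 -1;0 0 0 0 -1"}}

```text
clock: 6.63
ee_pos: [0.5777, -0.1116, 0.0631]
tool_rot: [0.568, 0.42, -0.568, 0.421]
wrist_force: [-0.9, -1.9, 0.5]
grip_width: 0.0
```

```bash
cat >> h.py <<'E'
pin=np.array([.532,-.096])
def polar():
    s,A=st(); d=s['ee_pos'][:2]-pin; print('ang',np.degrees(np.arctan2(d[1],d[0])).round(1),'r',np.linalg.norm(d).round(4),'-z yaw',np.degrees(np.arctan2(-A[1,2],-A[0,2])).round(1)); return s,A
E
python3 - <<'E'
from h import *
polar()
c=snap('wrist','w3.png')
E
```

```text
t 6.63 p [ 0.5777 -0.1116  0.0631] yaw y -16.94 yaw z -106.94 x [ 0.001 -0.001 -1.   ] q [ 0.74  0.76 -0.81  1.82  0.71  0.87 -0.71] F [-0.9 -1.9  0.5] g 0.0
ang -18.9 r 0.0483 -z yaw 73.1
```

View pics/w3.png

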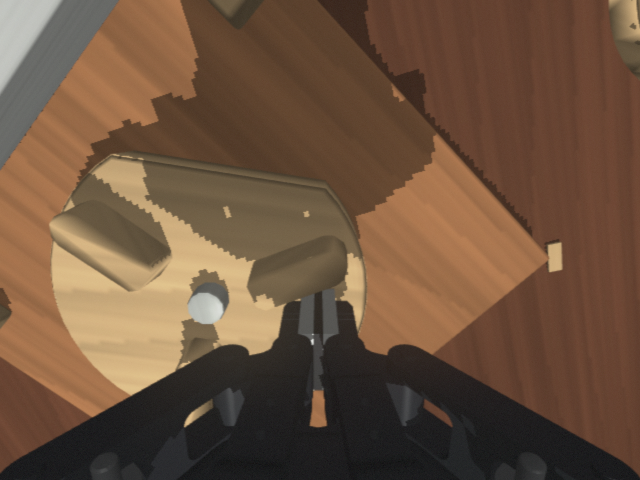

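Run:
```python
from h import *
c=arm.camera('wrist')
a=lambda v:np.degrees(np.arctan2(v[1],v[0])).round(2)
f1,f2=onz(c,325,185,.04)[:2],onz(c,113,153,.04)[:2]; print('flat',np.linalg.norm(f1-f2),a(f2-f1)-90)
```

```text
flat 0.08452368493673508 64.31
```

Emit:
{"name": "step_arm", "arguments": {"deltas": "0 0 -0.125 -0.05 -1;0 0 -0.125 -0.05 -1;0 0 -0.125 -0.05 -1;0 0 -0.125 -0.05 -1;0 0 -0.125 -0.05 -1;0 0 -0.125 -0.05 -1;0 0 -0.125 -0.05 -1;0 0 -0.125 -0.05 -1;0 0 -0.125 -0.05 -1;0 0 -0.125 -0.05 -1;0 0 -0.125 -0.05 -1;0 0 -0.125 -0.05 -1;0 0 -0.125 -0.05 -1;0 0 -0.125 -0.05 -1;0 0 -0.125 -0.05 -1;0 0 -0.125 -0.05 -1;0 0 -0.125 -0.05 -1;0 0 0 0 -1"}}

```text
clock: 8.23
ee_pos: [0.5729, -0.0707, 0.0628]
tool_rot: [0.332, 0.624, -0.332, 0.625]
wrist_force: [1.0, -1.9, 0.5]
grip_width: -0.001
```

Run:
```python
from h import *
polar()
c=snap('wrist','w4.png');pickle.dump(c,open('w4.pkl','wb'))
```

```text
t 8.23 p [ 0.5729 -0.0707  0.0628] yaw y 33.99 yaw z -56.01 x [ 0.001 -0.001 -1.   ] q [ 0.79  0.84 -0.99  1.85  0.87  0.96 -0.01] F [ 1.  -1.9  0.5] g -0.0
ang 31.8 r 0.0481 -z yaw 124.0
```

View pics/w4.png

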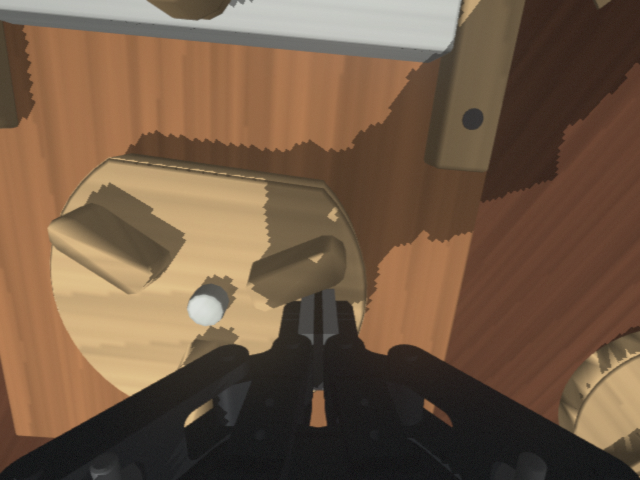

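Run:
```python
from h import *
c=pickle.load(open('w4.pkl','rb')); crop(c,40,0,500,220,1.7,'w4c.png')
```

```text
(no output)
```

View pics/w4c.png

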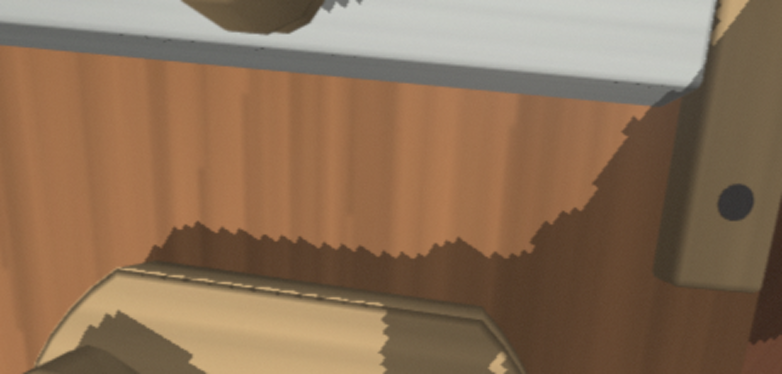

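```bash
cat > m4.py <<'E'
from h import *
a=lambda v:np.degrees(np.arctan2(v[1],v[0])).round(2)
def edges(c,x0,y0,s,b1,b2,f1,f2):
    P=lambda p,z: onz(c,x0+(p[0]-s/2+.5)/s,y0+(p[1]-s/2+.5)/s,z)[:2]
    B1,B2,F1,F2=P(b1,.048),P(b2,.048),P(f1,.04),P(f2,.04)
    t=np.array([B2-B1])[0]; t/=np.linalg.norm(t); n=np.array([-t[1],t[0]])
    print('bar normal',a(n),'flat normal',a(F2-F1)+90,'flatlen',np.linalg.norm(F2-F1),'gaps',(B1-F1)@n,(B1-F2)@n,'pin-bar',(B1-pin)@n,'mid',(F1+F2)/2)
E
python3 -c "
from m4 import *
edges(pickle.load(open('w4.pkl','rb')),40,0,1.7,(0,22),(690,88),(120,269),(484,320))"
```

```text
bar normal 119.14 flat normal 115.99 flatlen 0.08549197994313423 gaps 0.04751138813619204 0.05220035547254671 pin-bar 0.10397680729321937 mid [ 0.50802414 -0.04740346]
```

Emit:
{"name": "step_arm", "arguments": {"deltas": "0 0 -0.066 -0.026 -1;0 0 -0.066 -0.026 -1;0 0 0 0 -1;0 0 0 0 -1"}}

```text
clock: 8.62
ee_pos: [0.5712, -0.0682, 0.0625]
tool_rot: [0.315, 0.633, -0.315, 0.633]
wrist_force: [0.9, -1.5, 2.3]
grip_width: 0.001
```

Run:
```python
from h import *
polar()
c=snap('wrist','w5.png');pickle.dump(c,open('w5.pkl','wb')); crop(c,40,0,500,220,1.7,'w5c.png')
```

```text
t 8.62 p [ 0.5712 -0.0682  0.0625] yaw y 37.06 yaw z -52.94 x [ 0.001 -0.    -1.   ] q [ 0.79  0.85 -1.    1.85  0.88  0.96  0.04] F [ 0.9 -1.5  2.3] g 0.0
ang 35.3 r 0.048 -z yaw 127.1
```

View pics/w5c.png

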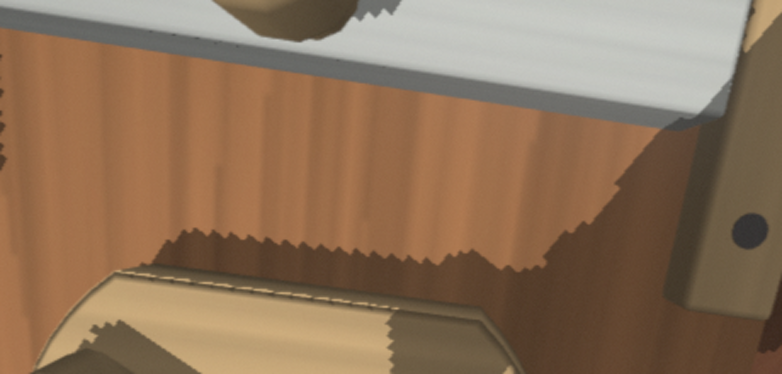

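```bash
python3 -c "
from m4 import *
edges(pickle.load(open('w5.pkl','rb')),40,0,1.7,(0,7),(720,113),(117,271),(482,320))"
```

```text
bar normal 119.55 flat normal 119.4 flatlen 0.08561068889535521 gaps 0.04988265371431074 0.05011335179010136 pin-bar 0.10432928371395457 mid [ 0.50475609 -0.04899022]
```

Emit:
{"name": "step_arm", "arguments": {"deltas": "0 0 0.3 0 -1;0 0 0.3 0 -1;-1 0 0 0 -1;-1 0 0 0 -1;-1 0 0 0 -1;-1 0 0 0 -1;-1 0 0 0 -1;-1 0 0 0 -1;0 0 0 0.065 -1;0 0 0 0.065 -1;0 0 0 0 -1;0 0 0 0 -1"}}

```text
clock: 9.67
ee_pos: [0.5778, -0.078, 0.182]
tool_rot: [0.357, 0.611, -0.357, 0.61]
wrist_force: [0.6, -0.3, -0.3]
grip_width: 0.003
```

Run:
```python
from h import *
s,A=st()
d=np.array([.4464,.0566,s['ee_pos'][2]])-s['ee_pos']; print((A.T@d/0.02).round(3))
c=snap('wrist','w6.png');pickle.dump(c,open('w6.pkl','wb'))
c=snap('scene','s6.png');pickle.dump(c,open('s6.pkl','wb'))
```

```text
t 9.67 p [ 0.5778 -0.078   0.182 ] yaw y 29.39 yaw z -60.61 x [-0.001 -0.    -1.   ] q [ 0.87  0.7  -1.11  1.77  0.69  1.13  0.05] F [ 0.6 -0.3 -0.3] g 0.0
[ 5.000e-03 -2.422e+00 -9.090e+00]
```

View pics/w6.png

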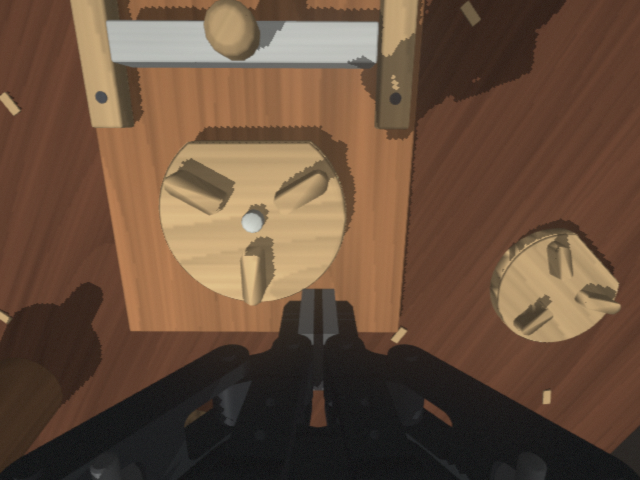

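```bash
python3 -c "
from m4 import *
edges(pickle.load(open('w6.pkl','rb')),0,0,1,(107,64),(378,66.5),(187,141.5),(312,142))"
```

```text
bar normal 118.94 flat normal 119.21000000000001 flatlen 0.0877272958701241 gaps 0.04834695978975021 0.04794124180994889 pin-bar 0.10211580206939494 mid [ 0.50518541 -0.04915392]
```

Emit:
{"name": "step_arm", "arguments": {"deltas": "0 -0.24 -0.91 0 -1;0 -0.24 -0.91 0 -1;0 -0.24 -0.91 0 -1;0 -0.24 -0.91 0 -1;0 -0.24 -0.91 0 -1;0 -0.24 -0.91 0 -1;0 -0.24 -0.91 0 -1;0 -0.24 -0.91 0 -1;0 -0.24 -0.91 0 -1;0 -0.24 -0.91 0 -1;0 0 0 0 -1;0 0 0 0 -1;0 0 0 0 -1"}}

```text
clock: 10.85
ee_pos: [0.4476, 0.057, 0.1823]
tool_rot: [0.357, 0.61, -0.357, 0.61]
wrist_force: [0.5, -0.9, 0.3]
grip_width: -0.0
```

Run:
```python
from h import *
s,A=st()
d=np.array([.4464,.0566,.075])-s['ee_pos']; print((A.T@d/0.02).round(3))
c=snap('scene','s7.png');crop(c,215,150,390,335,3,'s7c.png')
c=snap('top','t7.png');crop(c,225,155,420,330,3,'t7c.png')
```

```text
t 10.85 p [0.4476 0.057  0.1823] yaw y 29.32 yaw z -60.68 x [ 0. -0. -1.] q [ 0.85  0.5  -1.26  2.08  0.58  0.98 -0.21] F [ 0.5 -0.9  0.3] g -0.0
[ 5.365 -0.065 -0.012]
```

View pics/s7c.png

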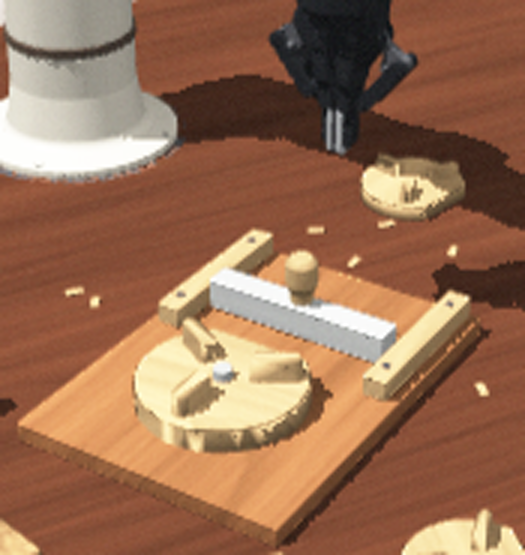

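View pics/t7c.png

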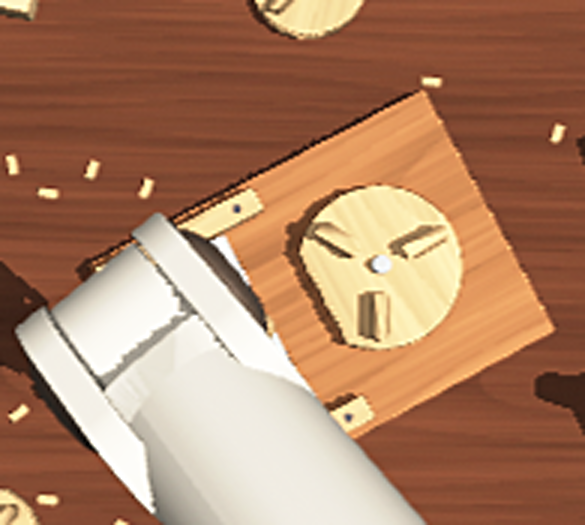

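Emit:
{"name": "step_arm", "arguments": {"deltas": "1 -0.06 0 0 -1;1 0 0 0 -1;1 0 0 0 -1;1 0 0 0 -1;0.8 0 0 0 -1;0.56 0 0 0 -1;0 0 0 0 -1;0 0 0.2 0 -1;0 0 0.2 0 -1;0 0 0.2 0 -1;0 0 0.2 0 -1;0 0 0.2 0 -1;0 0 0.2 0 -1;0 0 0.2 0 -1;0 0 0.2 0 -1;0 0 0.2 0 -1;0 0 0 0 -1"}}

```text
clock: 12.37
ee_pos: [0.464, 0.025, 0.0751]
tool_rot: [0.358, 0.61, -0.357, 0.61]
wrist_force: [-0.5, 0.2, 0.0]
grip_width: 0.002
```

Run:
```python
from h import *
s,A=polar()
c=snap('scene','s8.png');crop(c,215,150,390,335,3,'s8c.png')
```

```text
t 12.37 p [0.464  0.025  0.0751] yaw y 29.25 yaw z -60.75 x [ 0.  0. -1.] q [ 0.71  0.66 -1.02  2.12  0.8   0.82 -0.3 ] F [-0.5  0.2  0. ] g 0.0
ang 119.3 r 0.1388 -z yaw 119.2
```

View pics/s8c.png

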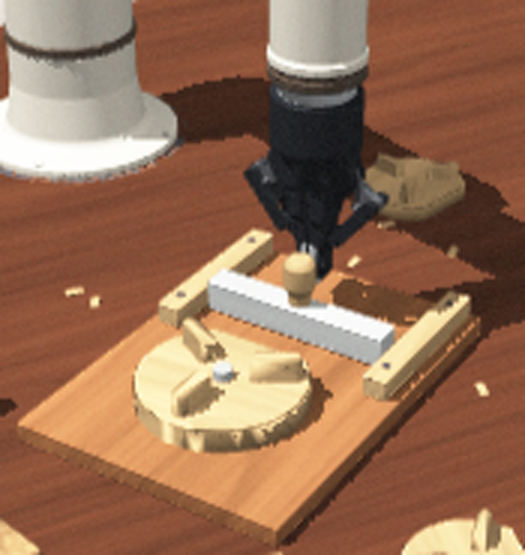

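Emit:
{"name": "step_arm", "arguments": {"deltas": "0 0 0.15 0 -1;0 0 0.15 0 -1;0 0 0.15 0 -1;0 0 0.15 0 -1;0 0 0.15 0 -1;0 0 0.15 0 -1;0 0 0.15 0 -1;0 0 0.15 0 -1;0 0 0.15 0 -1;0 0 0.15 0 -1;0 0 0.15 0 -1;0 0 0.15 0 -1;0 0 0 0 -1"}}

```text
clock: 13.5
ee_pos: [0.4818, -0.0068, 0.0751]
tool_rot: [0.357, 0.61, -0.358, 0.61]
wrist_force: [0.2, -0.5, 1.1]
grip_width: 0.0
```

Run:
```python
from h import *
s,A=polar()
c=snap('scene','s9.png');crop(c,235,200,380,335,4,'s9c.png')
```

```text
t 13.5 p [ 0.4818 -0.0068  0.0751] yaw y 29.24 yaw z -60.76 x [ 0.    -0.001 -1.   ] q [ 0.76  0.69 -1.01  2.08  0.81  0.84 -0.23] F [ 0.2 -0.5  1.1] g 0.0
ang 119.4 r 0.1024 -z yaw 119.2
```

View pics/s9c.png

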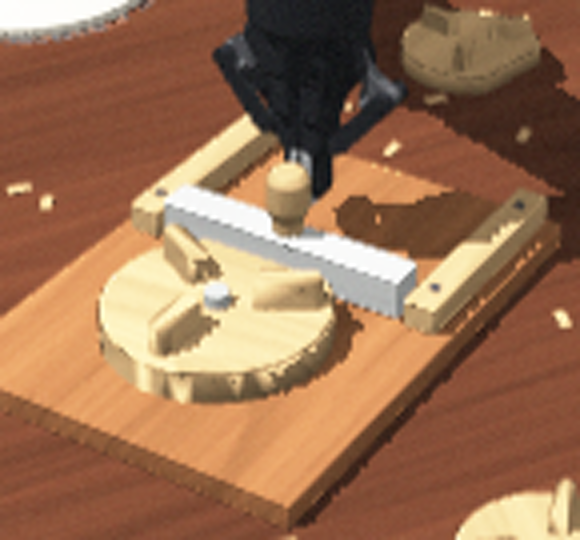

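Emit:
{"name": "step_arm", "arguments": {"deltas": "0 0 0.1 0 -1;0 0 0.1 0 -1;0 0 0.1 0 -1;0 0 0.1 0 -1;0 0 0 0 -1"}}

```text
clock: 13.97
ee_pos: [0.4855, -0.0133, 0.0751]
tool_rot: [0.357, 0.61, -0.357, 0.61]
wrist_force: [-1.3, 1.3, -0.2]
grip_width: -0.001
```

Emit:
{"name": "step_arm", "arguments": {"deltas": "0 0 0.05 0 -1;0 0 0.05 0 -1;0 0 0 0 -1"}}

```text
clock: 14.22
ee_pos: [0.4863, -0.0147, 0.0751]
tool_rot: [0.357, 0.61, -0.357, 0.61]
wrist_force: [-1.7, 1.7, 0.2]
grip_width: -0.001
```

Emit:
{"name": "step_arm", "arguments": {"deltas": "0 0 0.1 0 -1;0 0 0.1 0 -1;0 0 0 0 -1"}}

```text
clock: 14.47
ee_pos: [0.4879, -0.0176, 0.0751]
tool_rot: [0.357, 0.611, -0.357, 0.61]
wrist_force: [-3.7, 4.7, 2.3]
grip_width: 0.004
```

Emit:
{"name": "step_arm", "arguments": {"deltas": "0 0 0.1 0 -1;0 0 0.1 0 -1;0 0 0 0 -1"}}

```text
clock: 14.72
ee_pos: [0.488, -0.0177, 0.0751]
tool_rot: [0.357, 0.612, -0.356, 0.609]
wrist_force: [-9.4, 10.8, 6.7]
grip_width: 0.002
```

Run:
```python
from h import *
s,A=polar()
c=snap('scene','s10.png');crop(c,235,200,380,335,4,'s10c.png')
c=snap('wrist','w10.png')
```

```text
t 14.72 p [ 0.488  -0.0177  0.0751] yaw y 29.47 yaw z -60.53 x [-0.003  0.005 -1.   ] q [ 0.79  0.7  -1.01  2.06  0.8   0.85 -0.19] F [-9.4 10.8  6.7] g 0.0
ang 119.4 r 0.0898 -z yaw 119.5
```

View pics/s10c.png

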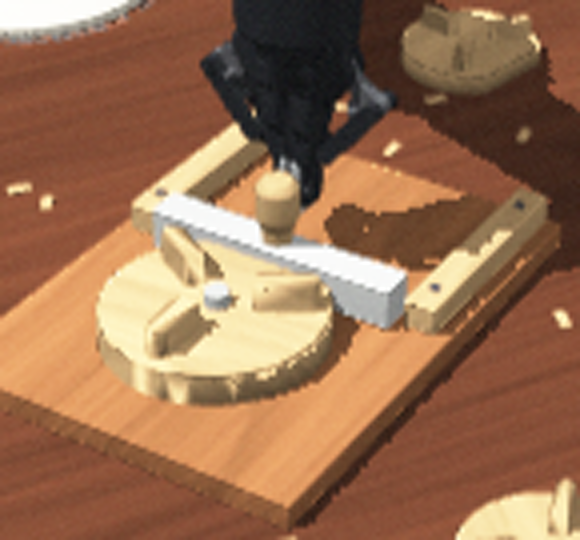

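Emit:
{"name": "step_arm", "arguments": {"deltas": "0 0 -0.2 0 -1;0 0 -0.4 0 -1;0 0 -0.6 0 -1;0 0 -0.6 0 -1;-1 0 0 0 -1;-1 0 0 0 -1;-1 0 0 0 -1;-1 0 0 0 -1;-1 0 0 0 -1;-1 0 0 0 -1;-1 0 0 0 -1;-1 0 1 0 -1;0 0 1 0 -1;0 0 1 0 -1;0 0 1 0 -1;0 0 1 0 -1;0 0 1 0 -1;0 0 1 0 -1;0 0 0 0 -1;0 0 0 0 -1"}}

```text
clock: 16.48
ee_pos: [0.5411, -0.1131, 0.2348]
tool_rot: [0.358, 0.61, -0.358, 0.61]
wrist_force: [-0.2, 1.1, -0.3]
grip_width: -0.0
```

Run:
```python
from h import *
s,A=polar()
c=snap('wrist','w11.png');pickle.dump(c,open('w11.pkl','wb'))
c=snap('scene','s11.png');crop(c,235,200,380,335,4,'s11c.png')
```

```text
t 16.48 p [ 0.5411 -0.1131  0.2348] yaw y 29.15 yaw z -60.85 x [-0. -0. -1.] q [ 1.04  0.6  -1.2   1.8   0.61  1.18  0.15] F [-0.2  1.1 -0.3] g -0.0
ang -62.0 r 0.0194 -z yaw 119.1
```

View pics/w11.png

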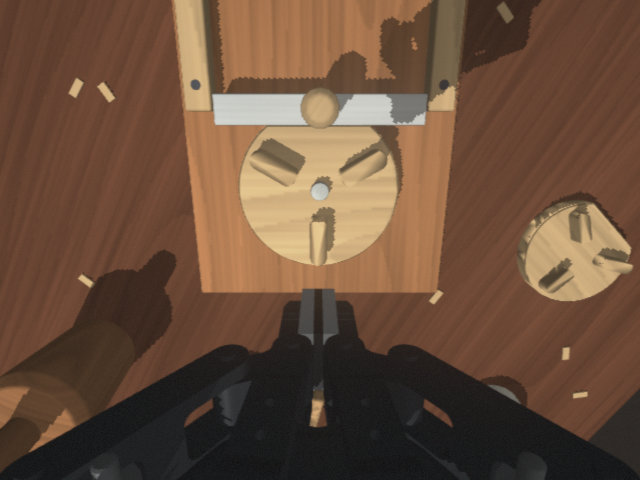

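View pics/s11c.png

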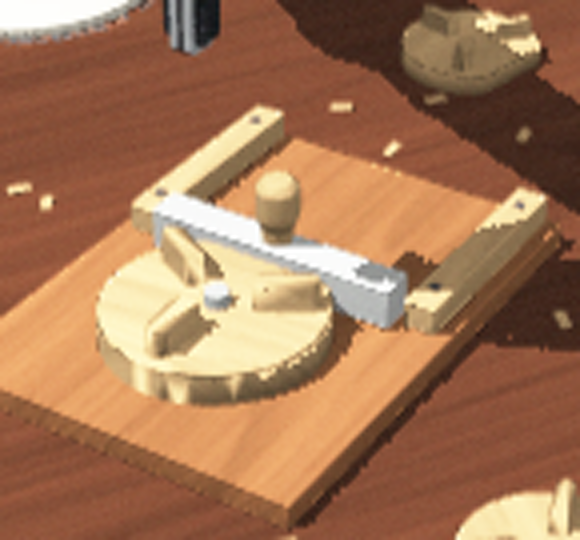

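Run:
```python
from h import *
c=pickle.load(open('w11.pkl','rb'));crop(c,205,80,435,200,3.4 and 3,'w11c.png'); print(c['world_from_camera'][:3,3])
cc=proj(c,[*pin,.05]);print('pin',cc)
```

```text
[ 0.50295672 -0.04698167  0.36142222]
pin [319.52300742 189.11345045]
```

View pics/w11c.png

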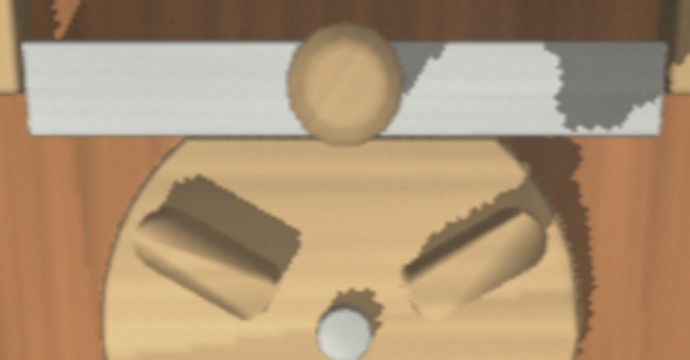

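Run:
```python
from m4 import *
edges(pickle.load(open('w11.pkl','rb')),205,80,3,(31,135),(660,136),(183,138),(500,139))
arm.hand_in()
```

```text
bar normal 119.1 flat normal 119.02 flatlen 0.08761591104557326 gaps 0.0008565006604576748 0.0009880659617606978 pin-bar 0.052004550374118906 mid [ 0.50633145 -0.05182519]
the job is handed in; nothing more can be done
```

I turned the blank about 88° on its pin by pushing one carved leaf with the closed fingertips. I then slid the bar up by its knob until it met the flat, backed the arm clear and handed the job in at about 16.6 s. No verdict is reported, so the results below are my own camera and force readings.

| Check | Result |
|---|---|
| Flat against bar, bar still drawn back | square to within about 0.3°, roughly 49 mm clear of the flat |
| Final push | bar stopped moving at about 14 N |
| Flat against bar, after letting go | parallel to about 0.1°, with about 0.9 and 1.0 mm showing at the two ends of the flat |
| Blank | appeared to lie flat on its pin |
| Gouge, mallet, sanding block, jar | never approached at their height; not individually re-measured |

One reading disagreed with the task data. The camera put the drawn-back bar face 102–104 mm from the pin instead of 110 mm, and the final face at 52 mm instead of 55 mm. I put this down to calibration and edge-picking error, or the bar starting slightly forward. The parallel and gap readings don't depend on it.

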